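# Set the sliding stop of the trimming jig and lock it with its T-bar nut

### The job

Pull up the spring plunger of the blue sliding stop, slide the stop toward the white dish to its other hole and let the plunger drop fully in. Then take the brass T-bar nut off its leaning peg and set it squarely on the stud with its bar in line with the rail, so that it rests on top of the thread. Turn it backward (anticlockwise seen from above) until the thread start drops, then forward (clockwise) until it is tight, and let go; do not shove the dish about.

Things in the scene. Friction and masses are not known exactly. Their poses are not given: they have to be found in the camera images.
- jig: trimming jig, fixed: grey base plate 110 x 270 x 12 mm on the table, with a steel rail 46 mm wide along its y axis, top 22 mm up. Origin on the table, under the plate, 10 mm to the +y side of its middle; z up, +y along the rail toward the white dish at that end. Red marks on plate and stop meet when the stop is at its other hole.
- slide_stop (a joint): travel of the blue sliding stop (74 x 110 mm, top 44 mm above the table) along the rail, m; grows toward the dish (jig +y). 0 = at the parking hole, where it starts with the plunger down; 0.060 = at the other hole; end of travel 0.066. Moves with about 1.5 N once the plunger is up.
- plunger (a joint): height of the spring plunger, m: 0 = fully down in a hole, about 0.0085 = its pin stands on the rail between holes, 0.013 = fully up. Spring 3 N when down, 7 N when up. While the pin is in a hole it blocks the stop; its end is round and it drops into the hole by itself from 2 mm off.
- plunger_knob (a point): middle of the black plunger knob, round, 26 mm across (29 mm rim on top), from 12 mm below this point to 12 mm above it; a thinner 18 mm housing below it. Moves up and down with the plunger and along with the stop. It stands 56 mm from the stud on the side away from the dish.
- stud_seat (a point): on the stud's axis, at the top of the unloaded sprung brass washer, 52 mm above the table; moves with the stop, axes as the jig's, z up. The upright stud is 30 mm across; its thread's flat top lies 17 mm and its nose 21 mm above this point. The washer springs down up to 7 mm (3 N at first, about 6 N when the nut is tight).
- stud_top (a point): the stud's nose, 21 mm above stud_seat. The thread top has two slots half a turn apart; a tooth beside each stops a lug that comes forward and catches one that comes backward, so only backward turning gets in. From bar along the rail (lugs on the thread) they drop 62 to 78 degrees anticlockwise. Then clockwise draws the nut down to a stop, bar about 12 degrees past the rail's line.
- t_nut: loose brass T-bar nut, 0.17 kg; cap sleeve 43 mm across, 31 mm high; black bar on top, 12 mm thick, 50 mm long, 31 to 53 mm above the origin. Origin: centre of the open underside; z along the axis to the bar, y along the bar. Flared 32 mm bore, two lugs inside in line with the bar. Origin above stud_seat: 11 mm on the thread top, 0 dropped, about -3 tight. Starts on the peg, leaning 28 degrees.
- nut_rest: fixed parking peg on a wooden foot 80 mm wide; the peg (a flat tongue 14 x 29 mm, 22 mm long) leans 28 degrees from vertical toward the rest's own -x, standing on a 50 mm flange with rubber studs whose top centre is 70 mm above the origin (origin on the table). The nut must be drawn off along the peg.
- dish: loose white oblong plaster dish 60 x 105 x 26 mm on the jig's +y end; origin at the centre of its underside. The stop ends about 7 mm from it.
Mind the look-alikes: they are no part of the job. Of the things like the t_nut, leave any that is purple; of the rest the smaller one is meant.

How it is judged:
By the outcome, as a careful person would: the job done as asked, in the order asked, and still so for the second after the job is handed in, with the robot touching nothing.
It also fails if it takes over 58 s, if anything falls off the work surface, if the arm or the gripper's body presses on something with over 40 N, if the wrist force passes 120 N, or if a joint passes its speed limit or range.

### The arm

A 6-joint arm with a two-finger parallel gripper is mounted at the origin on the work surface; the furniture and walls round the work are solid. World frame = base frame: x ahead of the robot, y to its left, z up, the work surface at z = 0. Lengths are in m, angles in degrees, forces in N, time in s.
With the tool pointing down it reaches from about 0.35 to 0.875 m from the base axis. Payload 4.2 kg.
Tool frame: the origin (TCP) lies midway between the tips of the shut fingers; the grasp point (between the pads) lies 19 mm behind it (r.pinch_z is the distance from the TCP to the grasp point, in m); z points along the fingers, y is the line along which they close (so a half turn about z gives the same grasp; the last joint's range is limited). The gripper opens to 87 mm and grips with 3 to 60 N. Pads are 19 mm wide; open, the fingers measure 117 mm over their backs; the gripper's body (75 mm by 190 mm) begins 51 mm behind the grasp point.
Start: joints at [90.734, 22.042, 0.453, 0, -68.411, -14.817], TCP at [0.152, 0.606, 0.223] pointing down, gripper open.
Joint ranges: [-179.83, 179.83], [-69.29, 118.12], [-61.27, 80.66], [-181.25, 117.63], [-171.15, -9.14], [-177.46, 177.46]. Speed limits (degrees/s): [159.86, 159.86, 180, 180, 180, 180].

### API

Orientations are given as a 3x3 rotation matrix whose columns are the frame's x, y, z axes.
In Python, from station import r, imaging, models gives the robot as it stands. The module is installed in compiled form; this text tells all that it offers.
- The arm moves only by the tool apply_moves, never from a script. Its argument "moves" is a list of rows, each a list of 2 entries, a list of its own where there are three numbers: the shift along the tool's x, y, z in m, then the turn about the tool's z in degrees. A call has 1 to 5 rows; each row shifts and turns the commanded pose from where the row before left it, along the tool's axes as they then stand; what a row does not reach is not made up. A row lasts 1/12 s, in which the tool goes at most 41.7 mm and 7.16 degrees, less where a joint would pass 70% of its speed; a pose out of reach is approached as far as the arm can. A call is refused whole if a number of a shift passes 0.0417 or a number of a turn 7.16, either way. A call with a gripper value outside its range is refused whole. "hand" is the finger opening in m, from 0 to 0.087, set as the call begins (left out, the last holds). The fingers move at their own pace and stop on an object; the grip force is fixed at half the most. Time passes only in rows, so rows that do not move let the fingers close. It gives the time, the measured TCP pose, the force, the opening and the grip force at its end, in the units of the state.
- r.sense(): the state, without advancing time (a new reading comes with each control period).
- imaging.capture(name): name is "scene" or "top"; returns a dict with "frame" (400x640x3 uint8, blue, green, red), "intrinsics" (3x3 intrinsics, pixels), "dist" ([k1, k2, p1, p2, k3] as OpenCV has them; the pictures are not rectified), "eye" and "orientation" of the camera in the world. Camera axes: x right, y down, z forward; pixel columns grow to the right and rows downward; lengths in m; the calibration is good to about 2 mm. A picture is of the moment at which its call begins. There is no depth.
- r.finish_job(): hands the job in; it is judged then, once.
Trained networks look in a picture, given as the dict that the camera call returned (one of the last four; its "shot" number tells which), for a name from the list of things; names that differ only in an ending like _2 or _b are one class to them, and where a whole thing is asked for, a point or a joint stands for the part that bears it (a point fixed in the world has none). Each returns a list of dicts, best first, with "confidence" (0 to 1); they miss things now and then, are a little off and sometimes report something else, mostly with a low value. They report only what shows in the picture. A call takes as long as a camera call. They do not tell look-alikes from the thing itself.
- models.cut_out(picture, target): "region" (400x640 bool, what is visible of it) and "extent" ([left, top, width, height] as shares, 0 to 1, of the picture: columns of its width, rows of its height, round what is visible of it).
- models.place_of(picture, target): "at" ([column, row] as shares, 0 to 1, of the picture: columns of its width, rows of its height: a listed point, or the origin of a listed thing).
The state is a dict: "time_s": time; "joints": joint angles; "joint_velocities": joint speeds; "effort": joint torques, N m; "tcp_pos": TCP position; "ee_rot": TCP orientation; "wrist_force": force on the tool from outside, world axes, zero at the start; "moment": the same for the moment, N m; "gripper_width": opening from 0.0 (shut) to 1.0 (fully open); "gripper_force": force on a finger pad.
Only numpy, scipy, OpenCV 4.12 (cv2) and the standard library are available. Lean on these libraries where they do the work, as an engineer would, in place of code of your own. Each camera call takes 0.05 s, during which the arm holds its last target. There are 200 camera calls.

## Working session

There is one attempt and no reset: what is moved stays moved. The work goes in short steps, Python scripts to look and compute and a tool call to move; the robot and the scene stay as the last step left them, time stands still between calls to the robot, and variables do not carry over. Pictures are saved under pics/ and viewed, at most 12 in all, crops included, and the job is handed in when it is done.

Besides the shell and the picture viewer there is one more tool, called after "Emit:" by a JSON object that holds its "api" and its "payload", one argument or row to a line. apply_moves: Moves the arm, as the interface text tells. Its arguments: {"type":"object","properties":{"moves":{"type":"array"},"hand":{"type":"number"}},"required":["moves"]}

```bash
mkdir -p pics; cat > h.py <<'E'
import numpy as np, cv2
from station import r, imaging, models
def px(P,at): return np.array([at[0]*640,at[1]*400])
def ray(P,uv):
    K=np.array(P["intrinsics"],float);D=np.array(P["dist"],float)
    n=cv2.undistortPoints(np.array(uv,float).reshape(1,1,2),K,D).ravel()
    R=np.array(P["orientation"],float); d=R@np.array([n[0],n[1],1.]); return np.array(P["eye"],float),d/np.linalg.norm(d)
def tri(obs):
    A=np.zeros((3,3));b=np.zeros(3)
    for P,uv in obs:
        e,d=ray(P,uv);M=np.eye(3)-np.outer(d,d);A+=M;b+=M@e
    x=np.linalg.solve(A,b)
    return x,[float(np.linalg.norm((np.eye(3)-np.outer(d,d))@(x-e))) for e,d in (ray(P,uv) for P,uv in obs)]
def proj(P,X):
    R=np.array(P["orientation"],float);t=-R.T@np.array(P["eye"],float)
    return cv2.projectPoints(np.array(X,float).reshape(-1,1,3),cv2.Rodrigues(R.T)[0],t,np.array(P["intrinsics"],float),np.array(P["dist"],float))[0].reshape(-1,2)
def atz(P,uv,z):
    e,d=ray(P,uv);return e+d*(z-e[2])/d[2]
E
python3 - <<'E'
from h import *
np.set_printoptions(precision=4,suppress=True)
ims=[]
for n in("scene","top"):
    P=imaging.capture(n);ims.append(P["frame"]);cv2.imwrite(f"pics/{n}1.png",P["frame"])
    print(n,P["eye"],np.array(P["orientation"]).tolist(),P["intrinsics"][0][0],P["shot"])
    for t in("jig","slide_stop","plunger_knob","stud_seat","stud_top","t_nut","nut_rest","dish"):
        try: print(t,[(px(P,q["at"]).round(1).tolist(),round(q["confidence"],2)) for q in models.place_of(P,t)])
        except Exception as e: print(t,e)
s=r.sense();print(s,r.pinch_z)
E
```

```text
scene [-0.0793 -0.8055  0.5429] [[0.6911705644305242, -0.3965650990370541, 0.6041683317507811], [-0.7224779239271981, -0.3588251322004111, 0.5909908408251376], [-0.017575559810036705, -0.8449737550522435, -0.5345188986090902]] 458.81214258708593 1
jig []
slide_stop it knows: dish, jig, nut_rest, plunger_knob, stud_seat, stud_top, t_nut
plunger_knob [([317.5, 169.0], 0.54)]
stud_seat [([301.3, 187.9], 0.68)]
stud_top [([301.3, 174.7], 0.57)]
t_nut [([366.5, 211.2], 0.86), ([301.2, 319.5], 0.79), ([338.1, 260.0], 0.64)]
nut_rest [([368.0, 239.4], 0.93)]
dish [([247.1, 227.1], 0.96)]
top [ 0.2586 -0.3113  1.1861] [[0.006104514359863206, -0.9904762876824053, 0.1375480223169769], [-0.9996800053900295, -0.00266796366892282, 0.02515489600956811], [-0.024548354890320083, -0.1376575661151346, -0.9901756272315718]] 485.4537542063994 2
jig [([271.9, 190.5], 0.79)]
slide_stop it knows: dish, jig, nut_rest, plunger_knob, stud_seat, stud_top, t_nut
plunger_knob [([272.5, 137.7], 0.45)]
stud_seat [([276.3, 163.6], 0.89)]
stud_top [([273.9, 159.8], 0.91), ([348.5, 168.4], 0.18)]
t_nut [([362.9, 217.0], 0.96), ([349.0, 163.4], 0.72), ([383.1, 271.9], 0.69)]
nut_rest [([347.5, 171.5], 0.85), ([270.2, 138.9], 0.24)]
dish [([271.5, 223.2], 0.91)]
{'time_s': 0.8, 'joints': array([ 90.733 ,  22.0385,   0.453 ,   0.0012, -68.4128, -14.8168]), 'joint_velocities': array([-0.0068, -0.0114,  0.0122,  0.002 , -0.0463,  0.0732]), 'effort': array([  0.0003, -39.0408,  18.7615,   4.2241,   0.0156,  -0.    ]), 'tcp_pos': array([0.1521, 0.6062, 0.2226]), 'ee_rot': array([[ 0.9699, -0.2433,  0.    ],
       [-0.2433, -0.9699,  0.    ],
       [ 0.    , -0.    , -1.    ]]), 'wrist_force': array([0.5461, 0.725 , 0.1606]), 'moment': array([ 0.0474, -0.0009,  0.0223]), 'gripper_force': 0.0, 'gripper_width': 0.9970997615804053} 0.0187
```

View pics/scene1.png

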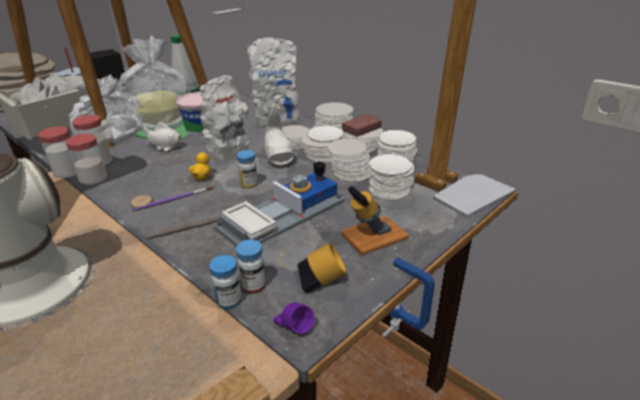

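View pics/top1.png

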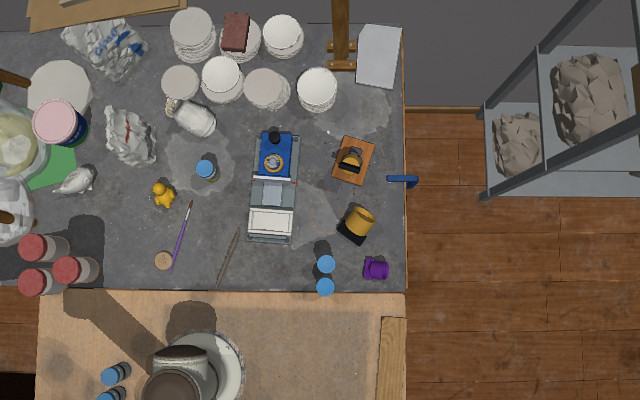

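```bash
python3 - <<'E'
from h import *
np.set_printoptions(precision=4,suppress=True)
S=imaging.capture("scene");T=imaging.capture("top")
np.save("S.npy",S,allow_pickle=True);np.save("T.npy",T,allow_pickle=True)
pairs={}
for t in("jig","plunger_knob","stud_seat","stud_top","nut_rest","dish","t_nut"):
    a=models.place_of(S,t);b=models.place_of(T,t)
    for i in a[:3]:
        for j in b[:3]:
            x,e=tri([(S,px(S,i["at"])),(T,px(T,j["at"]))])
            if max(e)<.02: print(t,x,np.round(e,4),round(i["confidence"],2),round(j["confidence"],2))
def crop(P,x0,y0,w,h,k): return cv2.resize(P["frame"][y0:y0+h,x0:x0+w],None,fx=k,fy=k,interpolation=cv2.INTER_CUBIC)
a=crop(S,210,150,200,110,4);b=crop(T,240,115,160,140,4)
cv2.imwrite("pics/c1.png",a);cv2.imwrite("pics/c2.png",b)
E
```

```text
jig [ 0.4446 -0.1654 -0.0011] [0.0041 0.0041] 0.69 0.67
plunger_knob [ 0.5591 -0.1741  0.0681] [0.0013 0.0013] 0.64 0.52
stud_seat [ 0.5081 -0.1716  0.0436] [0.0028 0.0028] 0.92 0.88
stud_top [ 0.5054 -0.1763  0.0772] [0.001 0.001] 0.78 0.9
nut_rest [ 0.5054 -0.3534 -0.0023] [0.0081 0.0081] 0.65 0.95
dish [ 0.3621 -0.1706  0.0146] [0.0016 0.0016] 0.75 0.86
t_nut [ 0.4989 -0.3556  0.0725] [0.0005 0.0005] 0.93 0.65
t_nut [ 0.2519 -0.4371  0.0353] [0.0017 0.0017] 0.84 0.6
t_nut [ 0.3843 -0.3899  0.0407] [0.0035 0.0035] 0.56 0.66
```

View pics/c1.png

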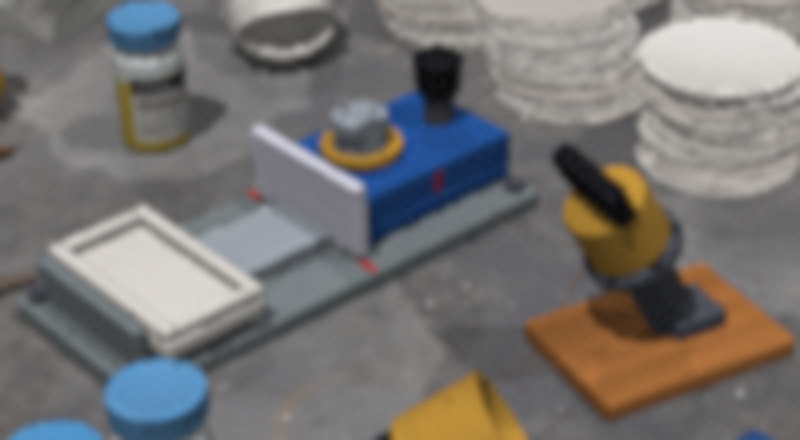

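View pics/c2.png

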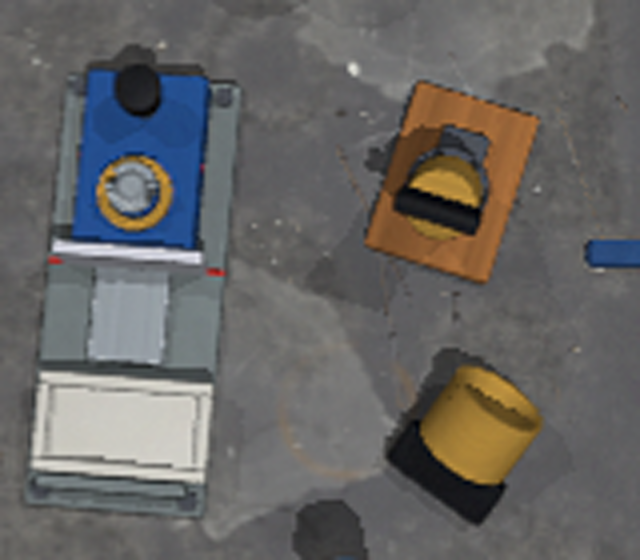

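```bash
cat > fit.py <<'E'
from h import *
from scipy.optimize import least_squares as LS
np.set_printoptions(precision=4,suppress=True)
S=np.load("S.npy",allow_pickle=True).item();T=np.load("T.npy",allow_pickle=True).item()
c1=lambda x,y:(210+x/4-.375,150+y/4-.375);c2=lambda x,y:(240+x/4-.375,115+y/4-.375)
def W(p,l): c,s=np.cos(p[2]),np.sin(p[2]);return np.array([p[0]+c*l[0]-s*l[1],p[1]+s*l[0]+c*l[1],l[2]])
# yaw: local y -> world (-sin,cos); jig +y ~ world -x -> yaw ~ +90 ; local x -> world +y
def fit(obs,p0,extra=None):
    f=lambda p:np.concatenate([(proj(P,W(p,l))[0]-np.array(uv)) for P,l,uv in obs])
    q=LS(f,p0,loss="soft_l1");return q.x,f(q.x).reshape(-1,2)
# jig: local, plate y from -145..125
J=[(T,(.055,-.145,.012),c2(67,75)),(T,(-.055,-.145,.012),c2(240,83)),(T,(-.055,.125,.012),c2(207,517)),(T,(.055,.125,.012),c2(25,505)),
 (S,(.055,.125,.012),c1(22,305)),(S,(-.055,-.145,.012),c1(536,196))]
N=[(T,(.04,.0),c2(0,0))]
def feet(zt):
  out=[]
  # foot 80 wide (local y), length L unknown local x; corners +x/-x
  cs=[((1,1),c2(418,82),c1(705,268)),((1,-1),c2(539,121),c1(795,341)),((-1,-1),c2(489,282),c1(612,408)),((-1,1),c2(367,245),c1(527,325))]
  for (a,b),t,s in cs: out+= [(T,a,b,t),(S,a,b,s)]
  return out
if __name__=="__main__":
    p,e=fit(J,[.45,-.17,1.57]);print("jig",p,np.degrees(p[2]));print(e)
    F=feet(0)
    def g(q): # x,y,yaw,halfx+,halfx-,z
        return np.concatenate([proj(P,W(q[:3],(q[3] if a>0 else -q[4],b*.04,q[5])))[0]-np.array(uv) for P,a,b,uv in F]+[[(q[3]-q[4])*100]])
    q=LS(g,[.5,-.35,-.3,.055,.055,.015]);print("rest",q.x,np.degrees(q.x[2]));print(g(q.x)[:-1].reshape(-1,2))
    for t in("plunger_knob","stud_seat","stud_top"):pass
    c,s=np.cos(p[2]),np.sin(p[2])
    for n,X in(("knob",[.5591,-.1741]),("seat",[.5081,-.1716]),("top",[.5054,-.1763]),("dish",[.3621,-.1706])):
        d=np.array(X)-p[:2];print(n,c*d[0]+s*d[1],-s*d[0]+c*d[1])
E
python3 fit.py
```

```text
jig [ 0.4408 -0.1696  1.508 ] 86.40439863217351
[[-0.168  -0.2662]
 [ 0.2936  0.3003]
 [ 0.2617  0.1701]
 [ 0.7062  0.0322]
 [-2.4852 -1.3234]
 [ 0.571  -2.0317]]
rest [ 0.5214 -0.3661 -0.3117  0.0535  0.0535  0.009 ] -17.86138205157083
[[ 0.2542 -0.0919]
 [-0.9464 -0.7869]
 [ 0.6665 -0.2364]
 [ 0.3087  0.5997]
 [ 0.2527 -0.1215]
 [-0.0171  0.6531]
 [-0.2388 -0.7559]
 [-0.5839 -0.228 ]]
knob 0.0028892446744151557 -0.11830471964217627
seat 0.0021859146280998375 -0.06724832604797541
top -0.0026741611684767226 -0.06484839620493188
dish -0.005972283258009552 0.07852699356152187
```

```bash
cat > m.py <<'E'
from h import *
from scipy.optimize import minimize
np.set_printoptions(precision=4,suppress=True)
def cyl(rad,z0,z1): 
    a=np.linspace(0,2*np.pi,40,endpoint=False);return np.array([[rad*np.cos(t),rad*np.sin(t),z] for z in(z0,z1) for t in a])
box=np.array([[x,y,z] for x in(-.006,.006) for y in(-.025,.025) for z in(.031,.053)])
def pose(q):
    c,s=np.cos(q[3]),np.sin(q[3]);l=q[4];Rz=np.array([[c,-s,0],[s,c,0],[0,0,1]])
    return Rz@np.array([[np.cos(l),0,-np.sin(l)],[0,1,0],[np.sin(l),0,np.cos(l)]]),np.array(q[:3])
def sil(P,parts,R,t,k=8,roi=None):
    x0,y0,w,h=roi;m=np.zeros((h*k,w*k),np.uint8)
    for V in parts:
        uv=(proj(P,V@R.T+t)-[x0,y0]+.5)*k-.5
        cv2.fillConvexPoly(m,cv2.convexHull(uv.astype(np.float32)).round().astype(np.int32),1)
    return cv2.resize(m.astype(np.float32),(w,h),interpolation=cv2.INTER_AREA)
nut=[cyl(.0215,0,.031),box]
E
cat > n.py <<'E'
from m import *
S=imaging.capture("scene");T=imaging.capture("top")
M=[]
for P,c,roi in((S,(366,211),(330,170,70,70)),(T,(349,163),(325,135,50,50))):
    best=None
    for o in models.cut_out(P,"t_nut"):
        m=np.array(o["region"]);ys,xs=np.nonzero(m)
        if abs(xs.mean()-c[0])<12 and abs(ys.mean()-c[1])<15: best=m;print("mask",m.sum(),xs.mean(),ys.mean(),o["confidence"]);break
    x0,y0,w,h=roi;M.append((P,roi,best[y0:y0+h,x0:x0+w].astype(np.float32)))
def cost(q): 
    R,t=pose([*q[:4],np.radians(28)]);return sum(np.abs(sil(P,nut,R,t,roi=roi)-m).sum()/m.sum() for P,roi,m in M)
best=min((minimize(cost,[.499+a,-.356+b,.0725,-.31],method="Nelder-Mead",options=dict(initial_simplex=np.array([.5,-.356,.07,-.31])+np.vstack([np.zeros(4),np.diag([.01,.01,.01,.2])])+[a,b,0,0],maxiter=300)) for a in(0,-.006) for b in(0,.006)),key=lambda o:o.fun)
print(best.x,best.fun,np.degrees(best.x[3]))
R,t=pose([*best.x,np.radians(28)])
out=[]
for P,roi,m in M:
    x0,y0,w,h=roi;im=P["frame"][y0:y0+h,x0:x0+w]
    a=cv2.resize(im,None,fx=8,fy=8,interpolation=cv2.INTER_CUBIC)
    for V in nut:
        uv=((proj(P,V@R.T+t)-[x0,y0]+.5)*8-.5).astype(np.float32);cv2.polylines(a,[cv2.convexHull(uv).astype(int)],True,(0,255,0),1)
    out.append(cv2.resize(a,(400,400)))
cv2.imwrite("pics/nut.png",np.hstack(out))
rec={}
for k in range(2):
    for t_ in("plunger_knob","stud_seat","stud_top"):
        for P in(S,T):
            o=models.place_of(P,t_)
            if o: rec.setdefault((t_,P is S),[]).append(px(P,o[0]["at"]))
    S=imaging.capture("scene");T=imaging.capture("top")
for t_ in("plunger_knob","stud_seat","stud_top"):
    a=np.mean(rec[t_,True],0);b=np.mean(rec[t_,False],0);print(t_,a,b,*tri([(S,a),(T,b)]))
print(r.sense()["time_s"])
E
python3 n.py
```

```text
mask 626 362.6821086261981 203.49041533546327 0.76
mask 346 350.32369942196533 163.58092485549133 0.63
[ 0.5037 -0.3589  0.0678 -0.2941] 0.1390024572610855 -16.851753135821237
plunger_knob [317.6  168.26] [269.952 136.5  ] [ 0.5664 -0.1663  0.0654] [0.0011817537384205734, 0.001181753738420612]
stud_seat [299.52 186.7 ] [275.328 161.48 ] [ 0.506  -0.1757  0.0483] [0.0030235789533539, 0.003023578953353692]
stud_top [301.12 174.3 ] [272.448 160.34 ] [ 0.5061 -0.1754  0.0777] [0.0018247240086183634, 0.0018247240086181967]
2.6
```

View pics/nut.png

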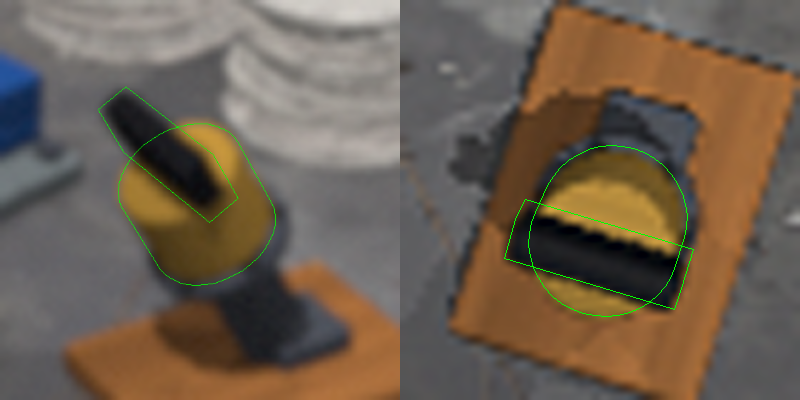

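```bash
cat > k.py <<'E'
from m import *
def knobfit(S,T,x0,rs,rt,thr=48):
    M=[]
    for P,roi in((S,rs),(T,rt)):
        x,y,w,h=roi;im=cv2.GaussianBlur(P["frame"],(0,0),.5)[y:y+h,x:x+w];m=(im.max(2)<thr).astype(np.uint8)
        n,l,st,_=cv2.connectedComponentsWithStats(m);m=(l==1+np.argmax(st[1:,4])).astype(np.float32);M.append((P,roi,m));print("dark",st[1+np.argmax(st[1:,4])])
    parts=[cyl(.013,-.012,.008),cyl(.0145,.008,.012),cyl(.009,-.022,-.012)]
    c=lambda q:sum(np.abs(sil(P,parts,np.eye(3),np.array(q),roi=roi)-m).sum()/m.sum() for P,roi,m in M)
    o=min((minimize(c,np.array(x0)+d,method="Nelder-Mead",options=dict(initial_simplex=np.array(x0)+d+np.vstack([np.zeros(3),np.eye(3)*.008]))) for d in([0,0,0],[-.006,.005,.003],[.004,-.006,-.004])),key=lambda o:o.fun)
    return o.x,o.fun,M
def ring(P,roi):
    x,y,w,h=roi;hsv=cv2.cvtColor(P["frame"][y:y+h,x:x+w],cv2.COLOR_BGR2HSV)
    m=((hsv[...,0]>12)&(hsv[...,0]<32)&(hsv[...,1]>120)&(hsv[...,2]>90)).astype(np.uint8)
    n,l,st,_=cv2.connectedComponentsWithStats(m);m=l==1+np.argmax(st[1:,4]) if n>1 else m
    p=cv2.convexHull(np.argwhere(m)[:,::-1].astype(np.float32));return np.array(cv2.fitEllipse(p)[0])+[x,y],cv2.fitEllipse(p)[1]
if __name__=="__main__":
    S=np.load("S.npy",allow_pickle=True).item();T=np.load("T.npy",allow_pickle=True).item()
    x,f,M=knobfit(S,T,[.562,-.17,.068],(300,150,40,45),(255,120,40,35));print(x,f)
    for P,roi,m in M: print(*["".join("#" if v else "." for v in row) for row in m[::1]],sep="\n")
    a,b=ring(S,(280,165,40,30)),ring(T,(260,148,28,28));print(a,b,tri([(S,a[0]),(T,b[0])]),atz(S,a[0],.052),atz(T,b[0],.052))
E
python3 k.py
python3 - <<'E'
import sys;sys.path.insert(0,'.')
from fit import *
# stop top face
B=[(T,(.037,-1),c2(88,70)),(T,(-.037,-1),c2(210,73))]
for _,l,uv in B: print(atz(T,uv,.044))
for uv in((75,241),(195,248)): print(atz(T,c2(*uv),.044))
for uv in((508,133),(413,92)): print(atz(S,c1(*uv),.044))
print("marks",[atz(T,c2(*u),.012)for u in((55,260),(216,272))],[atz(S,c1(*u),.012)for u in((253,195),(370,265))])
E
```

```text
dark [ 14  13  11  16 131]
dark [ 14  11  11  13 116]
[ 0.5627 -0.1767  0.0675] 0.7190132141113281
........................................
........................................
........................................
........................................
........................................
........................................
........................................
........................................
........................................
........................................
........................................
........................................
........................................
...............########.................
..............###########...............
..............###########...............
..............###########...............
..............###########...............
..............###########...............
..............###########...............
..............##########................
...............#########................
...............#########................
................#######.................
.................
[... 2168 characters left out ...]
............................
........................................
........................................
(array([299.8554, 186.069 ]), (10.542969703674316, 19.130828857421875)) (array([273.2363, 162.6986]), (17.777191162109375, 18.247814178466797)) (array([ 0.5055, -0.1727,  0.0484]), [0.00016672322060331377, 0.0001667232206033107]) [ 0.5013 -0.1775  0.052 ] [ 0.5046 -0.173   0.052 ]
[ 0.5824 -0.1421  0.044 ]
[ 0.5803 -0.2166  0.044 ]
[ 0.4765 -0.1368  0.044 ]
[ 0.4722 -0.2092  0.044 ]
[ 0.5748 -0.2174  0.044 ]
[ 0.5738 -0.1451  0.044 ]
marks [array([ 0.4706, -0.1198,  0.012 ]), array([ 0.4632, -0.2195,  0.012 ])] [array([ 0.4702, -0.121 ,  0.012 ]), array([ 0.4649, -0.2195,  0.012 ])]
```

Candidates for the T-bar nut, by pixel in the top view: on the peg (349,163), lying and larger (362,217), purple (376,268). The blue-lidded bottles (325,265) and the stud itself (273,160) are only rough likenesses. I choose the one on the peg, since it is the smaller brass one, leans, and the close crop confirms it. The crops show the knob at top (274,137), scene (319,169), and the stud at top (273,161).

Emit:
{"api": "apply_moves", "payload": {
  "hand": 0.06,
  "moves": [
    [[0.0267,0.03,0],0],
    [[0.0267,0.03,0],0],
    [[0.0267,0.03,0],0],
    [[0.0267,0.03,0],0],
    [[0.0267,0.03,0],0]
  ]
}}

```text
time_s: 3.02
tcp_pos: [0.2456, 0.4265, 0.2226]
ee_rot: [[0.97, -0.243, 0.0], [-0.243, -0.97, 0.0], [0.0, -0.0, -1.0]]
wrist_force: [0.7, 0.7, 0.4]
gripper_width: 0.729
gripper_force: 0.0
```

Emit:
{"api": "apply_moves", "payload": {
  "moves": [
    [[0.0267,0.03,0],0],
    [[0.0267,0.03,0],0],
    [[0.0267,0.03,0],0],
    [[0.0267,0.03,0],0],
    [[0.0267,0.03,0],0]
  ]
}}

```text
time_s: 3.43
tcp_pos: [0.3384, 0.2484, 0.223]
ee_rot: [[0.97, -0.243, 0.001], [-0.243, -0.97, 0.001], [0.0, -0.001, -1.0]]
wrist_force: [-0.1, 0.6, 0.6]
gripper_width: 0.689
gripper_force: 0.0
```

Emit:
{"api": "apply_moves", "payload": {
  "moves": [
    [[0.0267,0.03,0],0],
    [[0.0267,0.03,0],0],
    [[0.0267,0.03,0],0],
    [[0.0267,0.03,0],0],
    [[0.0267,0.03,0],0]
  ]
}}

```text
time_s: 3.85
tcp_pos: [0.4316, 0.0704, 0.2231]
ee_rot: [[0.97, -0.243, 0.001], [-0.243, -0.97, 0.001], [0.001, -0.001, -1.0]]
wrist_force: [0.6, 1.2, 0.2]
gripper_width: 0.686
gripper_force: 0.0
```

Emit:
{"api": "apply_moves", "payload": {
  "moves": [
    [[0.0267,0.03,0],0],
    [[0.0267,0.03,0],0],
    [[0.0267,0.03,0],0],
    [[0.0267,0.03,0],-5.2],
    [[0,0,0],-5.2]
  ]
}}

```text
time_s: 4.27
tcp_pos: [0.5077, -0.0752, 0.2222]
ee_rot: [[0.998, -0.067, 0.001], [-0.067, -0.998, -0.002], [0.001, 0.001, -1.0]]
wrist_force: [0.4, 0.2, 0.5]
gripper_width: 0.687
gripper_force: 0.0
```

Emit:
{"api": "apply_moves", "payload": {
  "moves": [
    [[0.0203,0.0328,0],0],
    [[0.0203,0.0328,0],0],
    [[0.0203,0.0328,0.02],0],
    [[0,0,0.041],0],
    [[0,0,0.041],0]
  ]
}}

```text
time_s: 4.68
tcp_pos: [0.561, -0.1729, 0.1213]
ee_rot: [[0.998, -0.067, 0.005], [-0.067, -0.998, -0.0], [0.005, -0.0, -1.0]]
wrist_force: [-0.3, 0.6, -1.9]
gripper_width: 0.69
gripper_force: 0.0
```

Emit:
{"api": "apply_moves", "payload": {
  "moves": [
    [[0,0,0.01],0],
    [[0,0,0],0]
  ]
}}

```text
time_s: 4.85
tcp_pos: [0.5566, -0.1708, 0.108]
ee_rot: [[0.998, -0.065, -0.008], [-0.065, -0.998, 0.0], [-0.008, 0.0, -1.0]]
wrist_force: [-0.1, -0.7, 0.5]
gripper_width: 0.694
gripper_force: 0.0
```

```bash
python3 - <<'E'
from m import *
s=r.sense();p=s["tcp_pos"];R=s["ee_rot"];print(p,R[:,0])
out=[]
for n,roi in(("scene",(270,110,100,100)),("top",(230,95,90,90))):
    P=imaging.capture(n);np.save(n+"2.npy",P,allow_pickle=True);x0,y0,w,h=roi
    a=cv2.resize(P["frame"][y0:y0+h,x0:x0+w],(400,400),interpolation=cv2.INTER_CUBIC)
    hw=.087*s["gripper_width"]/2
    for sg in(-1,1):
        V=np.array([[x,sg*y,z] for x in(-.0095,.0095) for y in(hw,hw+.015) for z in(0,-.04)])
        uv=(proj(P,V@R.T+p)-[x0,y0]+.5)*400/w;cv2.polylines(a,[cv2.convexHull(uv.astype(np.float32)).astype(int)],True,(0,255,0),1)
    V=cyl(.0145,.012,.0121)+[.562,-.1775,.0675];uv=(proj(P,V)-[x0,y0]+.5)*400/w;cv2.polylines(a,[cv2.convexHull(uv.astype(np.float32)).astype(int)],True,(0,0,255),1)
    out.append(a)
cv2.imwrite("pics/g1.png",np.hstack(out))
E
```

```text
[ 0.5566 -0.1708  0.108 ] [ 0.9979 -0.0646 -0.0083]
```

View pics/g1.png

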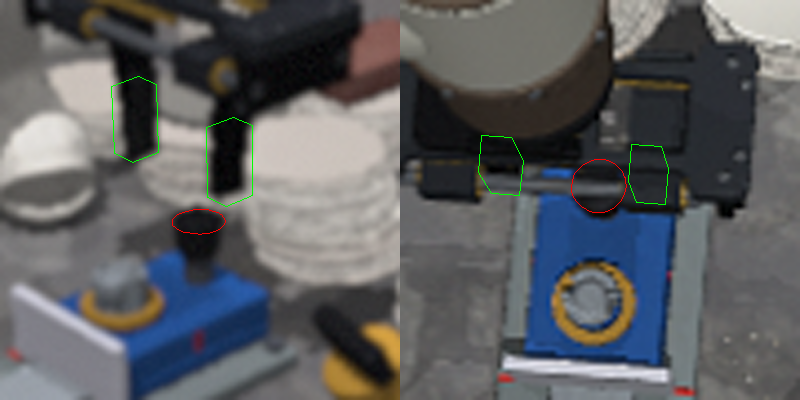

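Emit:
{"api": "apply_moves", "payload": {
  "moves": [
    [[0,0,0],0],
    [[0,0,0],0],
    [[0,0,0],0]
  ]
}}

```text
time_s: 5.2
tcp_pos: [0.5604, -0.1706, 0.1137]
ee_rot: [[0.998, -0.063, 0.004], [-0.063, -0.998, -0.0], [0.004, 0.0, -1.0]]
wrist_force: [1.1, 0.4, 0.4]
gripper_width: 0.686
gripper_force: 0.0
```

```bash
python3 - <<'E'
from m import *
from scipy.ndimage import shift
s=r.sense();p=s["tcp_pos"];R=s["ee_rot"];print(p,R[:,0])
P=imaging.capture("scene")
roi=(270,110,100,100);x0,y0,w,h=roi
dark=(P["frame"][y0:y0+h,x0:x0+w].max(2)<45).astype(np.float32)
for r0 in range(10,58): print("".join("#" if v else "." for v in dark[r0,20:75]))
hw=.087*s["gripper_width"]/2
for sg in(-1,1):
    V=np.array([[x,sg*y,z] for x in(-.0095,.0095) for y in(hw,hw+.015) for z in(0,)])
    print((proj(P,V@R.T+p)-[x0+20,y0+10]).round(1).tolist())
E
```

```text
[ 0.5604 -0.1706  0.1137] [ 0.998  -0.0634  0.0043]
.........#########......#####.....#####################
.........##########.....######...###...################
.........##########......#########......###############
.........##########......########.......###############
..........#########......########.......###############
..........#########......########......################
...........########......########.......###############
...........########........######.......###############
...........#########..........###......################
...........########.............##....#################
...........########..............######################
...........########...............###################..
............#######................################....
............#######................##############......
............#######................###########.........
............#######...............##########...........
............########..............##########...........
............########..............#########............
............########..............######
[... 1052 characters left out ...]
...........................
.......................................................
.......................................................
.......................................................
.......................................................
.............................#.........................
.........................########......................
........................###########....................
.......................#############...................
........................############...................
........................###########....................
[[13.7, 27.2], [9.3, 25.2], [20.2, 24.6], [15.7, 22.6]]
[[32.2, 35.8], [37.1, 38.1], [38.8, 33.0], [43.7, 35.2]]
```

Emit:
{"api": "apply_moves", "payload": {
  "moves": [
    [[0.002,0.0068,0],0],
    [[0,0,0.02],0],
    [[0,0,0.02],0],
    [[0,0,0.01],0],
    [[0,0,0],0]
  ]
}}

```text
time_s: 5.67
tcp_pos: [0.5589, -0.1779, 0.059]
ee_rot: [[0.998, -0.065, -0.005], [-0.065, -0.998, 0.001], [-0.005, -0.0, -1.0]]
wrist_force: [-0.7, -0.9, -0.6]
gripper_width: 0.69
gripper_force: 0.0
```

Emit:
{"api": "apply_moves", "payload": {
  "moves": [
    [[0,0,0],0],
    [[0,0,0],0],
    [[0,0,0],0]
  ]
}}

```text
time_s: 5.92
tcp_pos: [0.5617, -0.1779, 0.0626]
ee_rot: [[0.998, -0.064, 0.002], [-0.064, -0.998, -0.0], [0.002, 0.0, -1.0]]
wrist_force: [-1.0, -1.1, 0.5]
gripper_width: 0.685
gripper_force: 0.0
```

Emit:
{"api": "apply_moves", "payload": {
  "moves": [
    [[0.0005,0,0.009],0],
    [[0,0,0],0],
    [[0,0,0],0]
  ]
}}

```text
time_s: 6.17
tcp_pos: [0.5608, -0.1777, 0.052]
ee_rot: [[0.998, -0.064, -0.001], [-0.064, -0.998, 0.0], [-0.001, -0.0, -1.0]]
wrist_force: [0.2, -0.3, -0.8]
gripper_width: 0.686
gripper_force: 0.0
```

Emit:
{"api": "apply_moves", "payload": {
  "hand": 0.0,
  "moves": [
    [[0,0,0],0],
    [[0,0,0],0],
    [[0,0,0],0],
    [[0,0,0],0],
    [[0,0,0],0]
  ]
}}

```text
time_s: 6.58
tcp_pos: [0.5612, -0.1778, 0.0525]
ee_rot: [[0.998, -0.064, 0.0], [-0.064, -0.998, 0.0], [0.0, -0.0, -1.0]]
wrist_force: [0.8, -0.3, 0.5]
gripper_width: 0.398
gripper_force: 0.0
```

Emit:
{"api": "apply_moves", "payload": {
  "moves": [
    [[0,0,0],0],
    [[0,0,0],0],
    [[0,0,0],0],
    [[0,0,0],0]
  ]
}}

```text
time_s: 6.92
tcp_pos: [0.5613, -0.1769, 0.0524]
ee_rot: [[0.998, -0.064, 0.0], [-0.064, -0.998, 0.001], [0.0, -0.001, -1.0]]
wrist_force: [-0.3, 4.9, 1.5]
gripper_width: 0.291
gripper_force: 29.5
```

Emit:
{"api": "apply_moves", "payload": {
  "moves": [
    [[0,-0.001,-0.004],0],
    [[0,0,-0.004],0],
    [[0,0,-0.004],0],
    [[0,0,0],0],
    [[0,0,0],0]
  ]
}}

```text
time_s: 7.33
tcp_pos: [0.5607, -0.1767, 0.0639]
ee_rot: [[0.998, -0.065, -0.001], [-0.065, -0.998, 0.0], [-0.001, -0.0, -1.0]]
wrist_force: [1.6, 1.5, -7.9]
gripper_width: 0.298
gripper_force: 29.6
```

Emit:
{"api": "apply_moves", "payload": {
  "moves": [
    [[-0.012,0,0],0],
    [[-0.012,0,0],0],
    [[-0.012,0,0],0],
    [[-0.012,0,0],0],
    [[0,0,0],0]
  ]
}}

```text
time_s: 7.75
tcp_pos: [0.5097, -0.173, 0.0635]
ee_rot: [[0.998, -0.066, -0.005], [-0.066, -0.998, 0.002], [-0.005, -0.001, -1.0]]
wrist_force: [-2.4, 4.2, -6.9]
gripper_width: 0.293
gripper_force: 29.6
```

Emit:
{"api": "apply_moves", "payload": {
  "moves": [
    [[-0.006,0,0],0],
    [[0,0,0],0],
    [[0,0,0],0]
  ]
}}

```text
time_s: 8.0
tcp_pos: [0.5067, -0.1729, 0.064]
ee_rot: [[0.998, -0.065, -0.002], [-0.065, -0.998, 0.001], [-0.002, -0.001, -1.0]]
wrist_force: [-1.2, 5.8, -6.2]
gripper_width: 0.29
gripper_force: 29.6
```

Emit:
{"api": "apply_moves", "payload": {
  "moves": [
    [[-0.0054,-0.0008,0],0],
    [[0,0,0],0],
    [[0,0,0],0],
    [[0,0,0],0]
  ]
}}

```text
time_s: 8.33
tcp_pos: [0.5017, -0.1724, 0.0643]
ee_rot: [[0.998, -0.064, -0.001], [-0.064, -0.998, -0.0], [-0.001, 0.0, -1.0]]
wrist_force: [0.2, 2.2, -6.5]
gripper_width: 0.294
gripper_force: 29.6
```

Emit:
{"api": "apply_moves", "payload": {
  "moves": [
    [[-0.0004,0,0.003],0],
    [[0,0,0.003],0],
    [[0,0,0.003],0],
    [[0,0,0],0],
    [[0,0,0],0]
  ]
}}

```text
time_s: 8.75
tcp_pos: [0.5018, -0.1723, 0.0554]
ee_rot: [[0.998, -0.064, -0.0], [-0.064, -0.998, -0.0], [-0.0, 0.0, -1.0]]
wrist_force: [-0.7, 0.7, -5.0]
gripper_width: 0.294
gripper_force: 29.5
```

Emit:
{"api": "apply_moves", "payload": {
  "moves": [
    [[0,0,0.002],0],
    [[0,0,0.001],0],
    [[0,0,0],0]
  ]
}}

```text
time_s: 9.0
tcp_pos: [0.5018, -0.1723, 0.0525]
ee_rot: [[0.998, -0.064, 0.0], [-0.064, -0.998, -0.0], [0.0, 0.0, -1.0]]
wrist_force: [0.1, 0.7, -2.5]
gripper_width: 0.292
gripper_force: 29.5
```

Emit:
{"api": "apply_moves", "payload": {
  "hand": 0.05,
  "moves": [
    [[0,0,0],0],
    [[0,0,0],0],
    [[0,0,0],0],
    [[0,0,0],0]
  ]
}}

```text
time_s: 9.33
tcp_pos: [0.5024, -0.1723, 0.0531]
ee_rot: [[0.998, -0.064, 0.002], [-0.064, -0.998, -0.0], [0.002, 0.0, -1.0]]
wrist_force: [-0.2, -0.1, 0.7]
gripper_width: 0.506
gripper_force: 0.0
```

Emit:
{"api": "apply_moves", "payload": {
  "moves": [
    [[0,0,-0.02],0],
    [[0,0,-0.041],0],
    [[0,0,-0.041],0],
    [[0,0,-0.02],0],
    [[0,0.03,0],0]
  ]
}}

```text
time_s: 9.75
tcp_pos: [0.504, -0.2006, 0.1814]
ee_rot: [[0.998, -0.058, 0.014], [-0.058, -0.998, -0.002], [0.014, 0.002, -1.0]]
wrist_force: [0.1, 0.0, 0.1]
gripper_width: 0.573
gripper_force: 0.0
```

Emit:
{"api": "apply_moves", "payload": {
  "hand": 0.074,
  "moves": [
    [[0,0,0],6.9],
    [[0,0,0],6.9],
    [[0.0068,0.0378,0],0],
    [[0.0068,0.0378,0],0],
    [[0.0068,0.0378,0],0]
  ]
}}

```text
time_s: 10.17
tcp_pos: [0.4853, -0.3174, 0.1752]
ee_rot: [[0.954, -0.298, 0.001], [-0.298, -0.954, -0.001], [0.002, 0.0, -1.0]]
wrist_force: [0.7, 0.1, 0.1]
gripper_width: 0.825
gripper_force: 0.0
```

Emit:
{"api": "apply_moves", "payload": {
  "moves": [
    [[0.0068,0.0378,0],0],
    [[0,0,0],0],
    [[0,0,0],0],
    [[0,0,0],0]
  ]
}}

```text
time_s: 10.5
tcp_pos: [0.48, -0.3545, 0.1744]
ee_rot: [[0.954, -0.301, -0.0], [-0.301, -0.954, 0.0], [-0.0, -0.0, -1.0]]
wrist_force: [0.8, 0.1, -0.6]
gripper_width: 0.847
gripper_force: 0.0
```

```bash
python3 - <<'E'
from m import *
P=imaging.capture("scene");T=imaging.capture("top")
s=r.sense();p=s["tcp_pos"];R=s["ee_rot"];print(p,np.degrees(np.arctan2(R[1,0],R[0,0])),s["time_s"])
d=np.array([.4849,-.3530])-p[:2];print("tool d",R[:2,:2].T@d)
Rn,t=pose([.5037,-.3589,.0678,np.radians(-17.4),np.radians(28)])
out=[]
for P_,(x0,y0,w) in((P,(320,130,90)),(T,(245,125,110))):
    k=400/w;a=cv2.resize(P_["frame"][y0:y0+w,x0:x0+w],(400,400),interpolation=cv2.INTER_CUBIC)
    if P_ is P:
        for V in nut: cv2.polylines(a,[cv2.convexHull(((proj(P_,V@Rn.T+t)-[x0,y0]+.5)*k).astype(np.float32)).astype(int)],True,(0,255,0),1)
        hw=.087*s["gripper_width"]/2
        for sg in(-1,1):
            V=np.array([[x,sg*y,z] for x in(-.0095,.0095) for y in(hw,hw+.015) for z in(0,-.03)])
            cv2.polylines(a,[cv2.convexHull(((proj(P_,V@R.T+p)-[x0,y0]+.5)*k).astype(np.float32)).astype(int)],True,(255,255,0),1)
    else:
        for c,rad in(([.4459,-.1687,.073],.012),([.5018,-.1723,.0795],.0145)):
            cv2.polylines(a,[((proj(P_,cyl(rad,0,0)[:40]+c)-[x0,y0]+.5)*k).astype(int)],True,(0,255,0),1)
    out.append(a)
cv2.imwrite("pics/g2.png",np.hstack(out))
E
```

```text
[ 0.4804 -0.3536  0.1746] -17.40939990362646 10.6
tool d [ 0.0041 -0.0019]
```

View pics/g2.png

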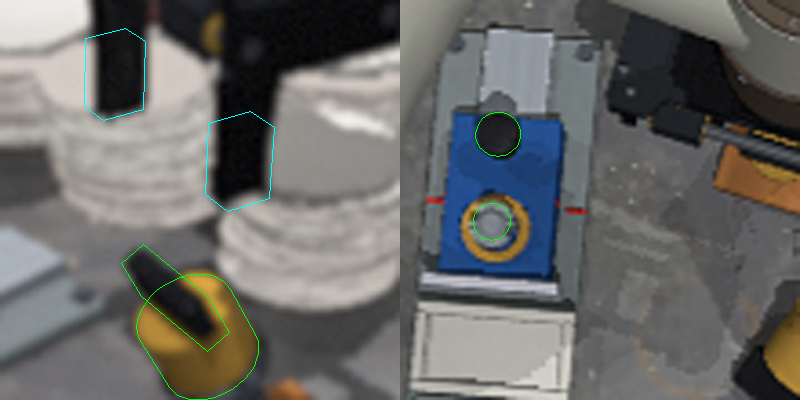

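Emit:
{"api": "apply_moves", "payload": {
  "moves": [
    [[0.004,-0.002,0.02],0],
    [[0,0,0.03],0],
    [[0,0,0.025],0],
    [[0,0,0.01],0],
    [[0,0,0],0]
  ]
}}

```text
time_s: 11.02
tcp_pos: [0.4834, -0.352, 0.087]
ee_rot: [[0.954, -0.299, -0.005], [-0.299, -0.954, 0.002], [-0.006, -0.001, -1.0]]
wrist_force: [-1.0, -0.0, 0.0]
gripper_width: 0.848
gripper_force: 0.0
```

Emit:
{"api": "apply_moves", "payload": {
  "moves": [
    [[0,0,0],0],
    [[0,0,0],0],
    [[0,0,0],0]
  ]
}}

```text
time_s: 11.27
tcp_pos: [0.4859, -0.3541, 0.0913]
ee_rot: [[0.954, -0.3, 0.003], [-0.3, -0.954, -0.002], [0.004, 0.001, -1.0]]
wrist_force: [-0.2, -0.4, 0.1]
gripper_width: 0.851
gripper_force: 0.0
```

Emit:
{"api": "apply_moves", "payload": {
  "hand": 0.0,
  "moves": [
    [[-0.001,0,0.003],0],
    [[0,0,0],0],
    [[0,0,0],0],
    [[0,0,0],0],
    [[0,0,0],0]
  ]
}}

```text
time_s: 11.68
tcp_pos: [0.4837, -0.353, 0.0867]
ee_rot: [[0.954, -0.301, 0.0], [-0.301, -0.954, 0.001], [-0.0, -0.001, -1.0]]
wrist_force: [-0.2, 1.5, 2.1]
gripper_width: 0.572
gripper_force: 30.0
```

Emit:
{"api": "apply_moves", "payload": {
  "moves": [
    [[0,0,0],0],
    [[0,0,0],0],
    [[0,0,0],0]
  ]
}}

```text
time_s: 11.93
tcp_pos: [0.4837, -0.3532, 0.0867]
ee_rot: [[0.954, -0.3, 0.0], [-0.3, -0.954, 0.0], [-0.0, -0.0, -1.0]]
wrist_force: [0.1, 3.3, 3.7]
gripper_width: 0.57
gripper_force: 30.0
```

Emit:
{"api": "apply_moves", "payload": {
  "moves": [
    [[-0.0019,-0.0004,-0.0035],0],
    [[-0.0019,0,-0.0035],0],
    [[-0.0019,0,-0.0035],0],
    [[0,0,0],0]
  ]
}}

```text
time_s: 12.27
tcp_pos: [0.4781, -0.3515, 0.0975]
ee_rot: [[0.954, -0.301, 0.0], [-0.301, -0.954, -0.0], [0.001, 0.0, -1.0]]
wrist_force: [0.6, 0.4, -0.6]
gripper_width: 0.569
gripper_force: 30.0
```

Emit:
{"api": "apply_moves", "payload": {
  "moves": [
    [[-0.0028,0,-0.0053],0],
    [[-0.0028,0,-0.0053],0],
    [[-0.0028,0,-0.0053],0],
    [[-0.0028,0,-0.0053],0],
    [[0,0,-0.02],0]
  ]
}}

```text
time_s: 12.68
tcp_pos: [0.4647, -0.3466, 0.1359]
ee_rot: [[0.953, -0.302, -0.007], [-0.301, -0.953, 0.004], [-0.007, -0.002, -1.0]]
wrist_force: [-0.4, 0.5, -1.6]
gripper_width: 0.57
gripper_force: 30.0
```

Emit:
{"api": "apply_moves", "payload": {
  "moves": [
    [[0,0,-0.01],0],
    [[0,0,0],0],
    [[0,0,0],0]
  ]
}}

```text
time_s: 12.93
tcp_pos: [0.4679, -0.348, 0.1488]
ee_rot: [[0.954, -0.301, 0.002], [-0.301, -0.954, -0.0], [0.002, -0.0, -1.0]]
wrist_force: [-0.2, 0.3, -1.9]
gripper_width: 0.571
gripper_force: 30.0
```

```bash
python3 - <<'E'
from m import *
P=imaging.capture("scene")
s=r.sense();p=s["tcp_pos"];R=s["ee_rot"];print(p,s["wrist_force"],s["gripper_width"],s["time_s"])
x0,y0,w=320,100,110
a=cv2.resize(P["frame"][y0:y0+w,x0:x0+w],(440,440),interpolation=cv2.INTER_CUBIC)
c=p+R@[0,0,-r.pinch_z]
for l,col in((28,(0,255,0)),(0,(255,0,255))):
    Rn,_=pose([0,0,0,np.radians(-17.4),np.radians(l)]);t=c-Rn@[0,0,.042]
    for V in nut: cv2.polylines(a,[cv2.convexHull(((proj(P,V@Rn.T+t)-[x0,y0]+.5)*4).astype(np.float32)).astype(int)],True,col,1)
cv2.imwrite("pics/g3.png",a)
T=imaging.capture("top");print([atz(T,q,0.)[:2] for q in((315,180),(315,190),(305,190),(325,190))])
E
```

```text
[ 0.4673 -0.3477  0.1478] [-0.3154  0.0457 -1.8316] 0.570175487178948 12.9833
[array([ 0.472 , -0.2716]), array([ 0.4469, -0.2718]), array([ 0.4468, -0.247 ]), array([ 0.447 , -0.2965])]
```

View pics/g3.png

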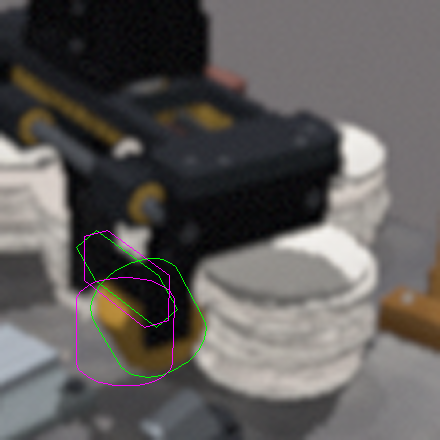

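Emit:
{"api": "apply_moves", "payload": {
  "moves": [
    [[-0.0244,-0.032,0],0],
    [[-0.0244,-0.032,0],0],
    [[0,0,0.035],0],
    [[0,0,0.035],0],
    [[0,0,0.025],0]
  ]
}}

```text
time_s: 13.45
tcp_pos: [0.4387, -0.271, 0.0508]
ee_rot: [[0.954, -0.3, -0.002], [-0.3, -0.954, 0.001], [-0.003, -0.0, -1.0]]
wrist_force: [0.1, -0.6, -2.5]
gripper_width: 0.571
gripper_force: 30.0
```

Emit:
{"api": "apply_moves", "payload": {
  "moves": [
    [[0,0,0.01],0],
    [[0,0,0],0],
    [[0,0,0],0],
    [[0,0,0],0]
  ]
}}

```text
time_s: 13.78
tcp_pos: [0.4417, -0.2729, 0.0443]
ee_rot: [[0.954, -0.3, 0.003], [-0.3, -0.954, -0.001], [0.003, 0.0, -1.0]]
wrist_force: [0.7, -0.1, -1.3]
gripper_width: 0.572
gripper_force: 30.0
```

Emit:
{"api": "apply_moves", "payload": {
  "moves": [
    [[0,0,0.007],0],
    [[0,0,0.004],0],
    [[0,0,0],0]
  ]
}}

```text
time_s: 14.03
tcp_pos: [0.44, -0.2722, 0.0318]
ee_rot: [[0.954, -0.301, -0.0], [-0.301, -0.954, 0.0], [-0.0, -0.0, -1.0]]
wrist_force: [-1.0, 0.2, -2.2]
gripper_width: 0.568
gripper_force: 30.0
```

Emit:
{"api": "apply_moves", "payload": {
  "moves": [
    [[0,0,0.003],0],
    [[0,0,0],0],
    [[0,0,0],0]
  ]
}}

```text
time_s: 14.28
tcp_pos: [0.4403, -0.2723, 0.0291]
ee_rot: [[0.954, -0.3, -0.0], [-0.3, -0.954, -0.0], [-0.0, 0.0, -1.0]]
wrist_force: [0.1, 0.3, -2.6]
gripper_width: 0.57
gripper_force: 30.0
```

Emit:
{"api": "apply_moves", "payload": {
  "moves": [
    [[0,0,0.003],0],
    [[0,0,0],0],
    [[0,0,0],0]
  ]
}}

```text
time_s: 14.53
tcp_pos: [0.4411, -0.2726, 0.027]
ee_rot: [[0.954, -0.3, 0.002], [-0.3, -0.954, -0.001], [0.002, 0.0, -1.0]]
wrist_force: [-0.2, -0.0, 3.4]
gripper_width: 0.567
gripper_force: 30.0
```

Emit:
{"api": "apply_moves", "payload": {
  "hand": 0.058,
  "moves": [
    [[0.003,0,0],0],
    [[0.003,0,0],0],
    [[0.003,0,0],0],
    [[0,0,0],0],
    [[0,0,0],0]
  ]
}}

```text
time_s: 14.95
tcp_pos: [0.449, -0.275, 0.0258]
ee_rot: [[0.954, -0.3, -0.0], [-0.3, -0.954, 0.0], [-0.0, 0.0, -1.0]]
wrist_force: [0.1, -0.3, -0.4]
gripper_width: 0.664
gripper_force: 0.0
```

Emit:
{"api": "apply_moves", "payload": {
  "hand": 0.07,
  "moves": [
    [[0,0,0],0],
    [[0,0,0],0],
    [[0,0,-0.02],0],
    [[0,0,-0.035],0],
    [[0,0,-0.035],0]
  ]
}}

```text
time_s: 15.37
tcp_pos: [0.4477, -0.2747, 0.116]
ee_rot: [[0.954, -0.3, -0.004], [-0.3, -0.954, 0.001], [-0.004, 0.0, -1.0]]
wrist_force: [-0.3, -1.1, 0.4]
gripper_width: 0.802
gripper_force: 0.0
```

Emit:
{"api": "apply_moves", "payload": {
  "moves": [
    [[-0.04,0,-0.01],7.1],
    [[-0.04,0,0],7.1],
    [[-0.04,0,0],7.1]
  ]
}}

```text
time_s: 15.62
tcp_pos: [0.3393, -0.2252, 0.1266]
ee_rot: [[0.775, -0.632, 0.002], [-0.632, -0.775, -0.0], [0.001, -0.001, -1.0]]
wrist_force: [0.0, 0.1, 0.9]
gripper_width: 0.804
gripper_force: 0.0
```

```bash
cat > v.py <<'E'
from m import *
S=imaging.capture("scene");T=imaging.capture("top");M=[]
np.save("S3.npy",S,allow_pickle=True);np.save("T3.npy",T,allow_pickle=True)
g=np.array([.462,-.279,.025]);out=[]
for P in(S,T):
    c=proj(P,g)[0]
    for o in models.cut_out(P,"t_nut"):
        m=np.array(o["region"]);ys,xs=np.nonzero(m)
        if np.hypot(xs.mean()-c[0],ys.mean()-c[1])<18: break
    else: print("none",c);continue
    print(m.sum(),xs.mean(),ys.mean(),c,o["confidence"])
    x0,y0=int(c[0])-30,int(c[1])-30;roi=(x0,y0,60,60);M.append((P,roi,m[y0:y0+60,x0:x0+60].astype(np.float32)))
def cost(q):
    R,t=pose([q[0],q[1],0,q[2],0]);return sum(np.abs(sil(P,nut,R,t,roi=roi)-m).sum()/m.sum() for P,roi,m in M)
o=min((minimize(cost,[g[0],g[1],a],method="Nelder-Mead",options=dict(initial_simplex=np.array([g[0],g[1],a])+np.vstack([np.zeros(3),np.diag([.008,.008,.15])]))) for a in(-.3,-.1,-.5)),key=lambda o:o.fun)
print(o.x,np.degrees(o.x[2]),o.fun)
R,t=pose([o.x[0],o.x[1],0,o.x[2],0])
for P,(x0,y0,_,_),m in M:
    a=cv2.resize(P["frame"][y0:y0+60,x0:x0+60],(400,400),interpolation=cv2.INTER_CUBIC)
    for V in nut: cv2.polylines(a,[cv2.convexHull(((proj(P,V@R.T+t)-[x0,y0]+.5)*400/60).astype(np.float32)).astype(int)],True,(0,255,0),1)
    out.append(a)
cv2.imwrite("pics/g4.png",np.hstack(out)); s=r.sense();print(s["tcp_pos"],s["time_s"])
E
python3 v.py
```

```text
565 322.08849557522126 223.86017699115044 [321.7009 222.1573] 0.95
303 317.44224422442244 182.34323432343234 [317.6862 182.2485] 0.69
[ 0.463  -0.2792 -0.396 ] -22.6865559150846 0.16005587577819824
[ 0.3399 -0.2252  0.1267] 15.8167
```

View pics/g4.png

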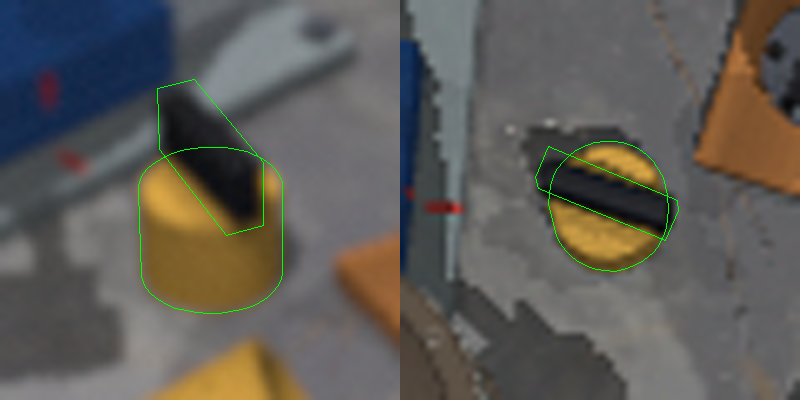

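Emit:
{"api": "apply_moves", "payload": {
  "hand": 0.04,
  "moves": [
    [[0,0,0],7.13],
    [[0,0,0],7.13],
    [[0,0,0],7.13],
    [[0,0,0],7.13],
    [[0,0,0],7.13]
  ]
}}

```text
time_s: 16.23
tcp_pos: [0.3421, -0.2259, 0.1262]
ee_rot: [[0.263, -0.965, 0.001], [-0.965, -0.263, -0.0], [0.001, -0.001, -1.0]]
wrist_force: [0.2, 0.5, 0.3]
gripper_width: 0.521
gripper_force: 0.0
```

Emit:
{"api": "apply_moves", "payload": {
  "moves": [
    [[0,0,0],7.13],
    [[0,0,0],7.13],
    [[0,0,0],7.13],
    [[0,0,0],7.13],
    [[0,0,0],7.13]
  ]
}}

```text
time_s: 16.65
tcp_pos: [0.3421, -0.2259, 0.1261]
ee_rot: [[-0.348, -0.937, 0.001], [-0.937, 0.348, -0.0], [0.0, -0.001, -1.0]]
wrist_force: [0.2, -0.4, -0.1]
gripper_width: 0.46
gripper_force: 0.0
```

Emit:
{"api": "apply_moves", "payload": {
  "moves": [
    [[0.0018,-0.0335,0],0],
    [[0.0018,-0.0335,0],0],
    [[0.0018,-0.0335,0],0],
    [[0.0018,-0.0335,0],0],
    [[0,0,0],0]
  ]
}}

```text
time_s: 17.07
tcp_pos: [0.471, -0.2812, 0.1255]
ee_rot: [[-0.342, -0.94, 0.004], [-0.94, 0.342, -0.003], [0.001, -0.005, -1.0]]
wrist_force: [0.4, -0.6, 0.0]
gripper_width: 0.458
gripper_force: 0.0
```

Emit:
{"api": "apply_moves", "payload": {
  "moves": [
    [[0,0,0.03],0],
    [[0,0,0.02],0],
    [[0,0,0],0],
    [[0,0,0],0],
    [[0,0,0],0]
  ]
}}

```text
time_s: 17.48
tcp_pos: [0.465, -0.2787, 0.077]
ee_rot: [[-0.343, -0.939, 0.002], [-0.939, 0.343, -0.001], [0.0, -0.002, -1.0]]
wrist_force: [0.3, -0.3, 0.2]
gripper_width: 0.462
gripper_force: 0.0
```

Emit:
{"api": "apply_moves", "payload": {
  "moves": [
    [[0,0.002,0.02],0],
    [[0,0,0.016],0],
    [[0,0,0],0],
    [[0,0,0],0],
    [[0,0,0],0]
  ]
}}

```text
time_s: 17.9
tcp_pos: [0.4633, -0.2779, 0.0418]
ee_rot: [[-0.343, -0.939, 0.003], [-0.939, 0.343, -0.001], [0.0, -0.003, -1.0]]
wrist_force: [0.1, -0.3, -0.0]
gripper_width: 0.465
gripper_force: 0.0
```

Emit:
{"api": "apply_moves", "payload": {
  "moves": [
    [[0,0,0.0065],0],
    [[0,0,0],0],
    [[0,0,0],0]
  ]
}}

```text
time_s: 18.15
tcp_pos: [0.462, -0.2775, 0.0339]
ee_rot: [[-0.343, -0.939, 0.0], [-0.939, 0.343, -0.0], [-0.0, -0.0, -1.0]]
wrist_force: [0.2, 0.3, 0.8]
gripper_width: 0.462
gripper_force: 0.0
```

Emit:
{"api": "apply_moves", "payload": {
  "hand": 0.0,
  "moves": [
    [[0,0,0],0],
    [[0,0,0],0],
    [[0,0,0],0],
    [[0,0,0],0],
    [[0,0,0],0]
  ]
}}

```text
time_s: 18.57
tcp_pos: [0.4619, -0.2774, 0.0336]
ee_rot: [[-0.343, -0.939, 0.0], [-0.939, 0.343, -0.0], [0.0, -0.0, -1.0]]
wrist_force: [0.1, -0.5, -0.5]
gripper_width: 0.168
gripper_force: 0.0
```

Emit:
{"api": "apply_moves", "payload": {
  "moves": [
    [[0,0,0],0],
    [[0,0,0],0]
  ]
}}

```text
time_s: 18.73
tcp_pos: [0.462, -0.2775, 0.0336]
ee_rot: [[-0.343, -0.939, 0.0], [-0.939, 0.343, -0.0], [0.0, -0.0, -1.0]]
wrist_force: [0.2, -0.2, -0.0]
gripper_width: 0.14
gripper_force: 30.0
```

Emit:
{"api": "apply_moves", "payload": {
  "moves": [
    [[0,0,-0.02],0],
    [[0,0,-0.03],0],
    [[0,0,-0.03],7.15],
    [[0,0,-0.025],7.15],
    [[0,0,0],7.15]
  ]
}}

```text
time_s: 19.15
tcp_pos: [0.4649, -0.2786, 0.144]
ee_rot: [[-0.667, -0.745, 0.01], [-0.745, 0.667, -0.004], [-0.004, -0.01, -1.0]]
wrist_force: [0.5, -0.1, -1.4]
gripper_width: 0.137
gripper_force: 30.0
```

Emit:
{"api": "apply_moves", "payload": {
  "moves": [
    [[0,0,0],7.15],
    [[0,0,0],7.15],
    [[0,0,0],7.15],
    [[0,0,0],7.15],
    [[0,0,0],7.15]
  ]
}}

```text
time_s: 19.57
tcp_pos: [0.4612, -0.2771, 0.1379]
ee_rot: [[-0.977, -0.214, -0.001], [-0.214, 0.977, 0.001], [0.001, 0.001, -1.0]]
wrist_force: [-0.3, -1.0, -2.4]
gripper_width: 0.135
gripper_force: 30.0
```

Emit:
{"api": "apply_moves", "payload": {
  "moves": [
    [[0,0,0],7.15],
    [[0,0,0],7.15],
    [[0,0,0],2.1],
    [[0,0,0],0]
  ]
}}

```text
time_s: 19.9
tcp_pos: [0.4612, -0.2771, 0.1379]
ee_rot: [[-0.998, 0.065, -0.001], [0.065, 0.998, 0.001], [0.001, 0.001, -1.0]]
wrist_force: [-0.3, 0.2, -2.5]
gripper_width: 0.134
gripper_force: 30.0
```

Emit:
{"api": "apply_moves", "payload": {
  "moves": [
    [[0.0073,0.0357,0],0],
    [[0.0073,0.0357,0],0],
    [[0.0072,0.0358,0],0],
    [[0,0,0],0],
    [[0,0,0],0]
  ]
}}

```text
time_s: 20.32
tcp_pos: [0.4467, -0.1675, 0.1386]
ee_rot: [[-0.998, 0.06, -0.0], [0.06, 0.998, 0.0], [0.0, 0.0, -1.0]]
wrist_force: [-0.1, -0.8, -1.6]
gripper_width: 0.137
gripper_force: 30.0
```

Emit:
{"api": "apply_moves", "payload": {
  "moves": [
    [[0,0,0],0],
    [[0,0,0],0],
    [[0,0,0],0]
  ]
}}

```text
time_s: 20.57
tcp_pos: [0.447, -0.1699, 0.1384]
ee_rot: [[-0.998, 0.066, -0.0], [0.066, 0.998, -0.0], [0.0, -0.0, -1.0]]
wrist_force: [-0.3, -0.5, -1.7]
gripper_width: 0.133
gripper_force: 30.0
```

```bash
python3 - <<'E'
from m import *
s=r.sense();p=s["tcp_pos"];R=s["ee_rot"];print(p,s["time_s"]);out=[]
for n,w in(("scene",70),("top",70)):
    P=imaging.capture(n);c=proj(P,[.446,-.169,.09])[0].astype(int);x0,y0=c-w//2;k=400/w
    a=cv2.resize(P["frame"][y0:y0+w,x0:x0+w],(400,400),interpolation=cv2.INTER_CUBIC)
    D=R@np.diag([1,-1,-1]); D=np.c_[D[:,1],-D[:,0],D[:,2]]
    t=p+[0,0,-.0336]
    for V in nut: cv2.polylines(a,[cv2.convexHull(((proj(P,V@D.T+t)-[x0,y0]+.5)*k).astype(np.float32)).astype(int)],True,(0,255,0),1)
    cv2.polylines(a,[cv2.convexHull(((proj(P,cyl(.015,0,.017)+[.4459,-.1687,.052])-[x0,y0]+.5)*k).astype(np.float32)).astype(int)],True,(255,0,255),1)
    out.append(a)
cv2.imwrite("pics/g5.png",np.hstack(out))
E
```

```text
[ 0.447  -0.1699  0.1384] 20.5667
```

View pics/g5.png

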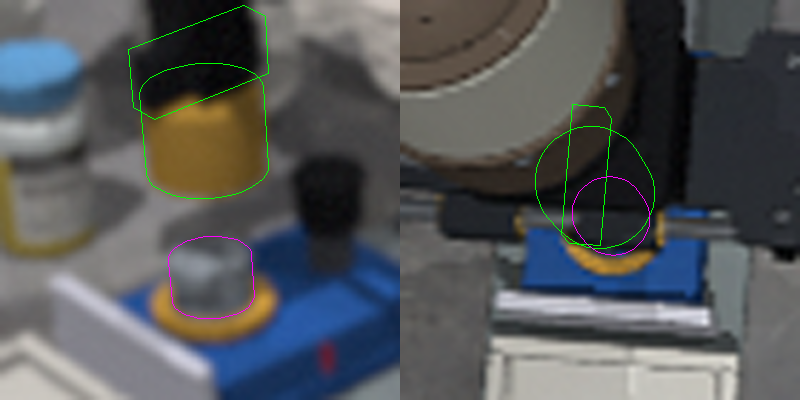

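Emit:
{"api": "apply_moves", "payload": {
  "moves": [
    [[0.001,0.0011,0.014],0],
    [[0,0,0.014],0],
    [[0,0,0],0],
    [[0,0,0],0],
    [[0,0,0],0]
  ]
}}

```text
time_s: 21.08
tcp_pos: [0.4466, -0.1683, 0.1111]
ee_rot: [[-0.998, 0.065, 0.001], [0.065, 0.998, -0.0], [-0.001, -0.0, -1.0]]
wrist_force: [0.3, -0.6, -1.2]
gripper_width: 0.14
gripper_force: 30.0
```

Emit:
{"api": "apply_moves", "payload": {
  "moves": [
    [[0.0005,-0.0003,0.005],0],
    [[0,0,0.004],0],
    [[0,0,0],0],
    [[0,0,0],0]
  ]
}}

```text
time_s: 21.42
tcp_pos: [0.4454, -0.1682, 0.1015]
ee_rot: [[-0.998, 0.064, -0.0], [0.064, 0.998, -0.0], [0.0, -0.0, -1.0]]
wrist_force: [-0.1, 0.5, -1.3]
gripper_width: 0.138
gripper_force: 30.0
```

Emit:
{"api": "apply_moves", "payload": {
  "moves": [
    [[0,0,0.003],0],
    [[0,0,0],0],
    [[0,0,0],0]
  ]
}}

```text
time_s: 21.67
tcp_pos: [0.4455, -0.1681, 0.0985]
ee_rot: [[-0.998, 0.064, -0.0], [0.064, 0.998, -0.0], [0.0, -0.0, -1.0]]
wrist_force: [-0.4, 0.3, -2.1]
gripper_width: 0.136
gripper_force: 30.0
```

Emit:
{"api": "apply_moves", "payload": {
  "moves": [
    [[0,0,0.002],0],
    [[0,0,0],0],
    [[0,0,0],0]
  ]
}}

```text
time_s: 21.92
tcp_pos: [0.4455, -0.1681, 0.0965]
ee_rot: [[-0.998, 0.064, -0.0], [0.064, 0.998, 0.0], [0.0, 0.0, -1.0]]
wrist_force: [0.8, -1.1, -1.0]
gripper_width: 0.134
gripper_force: 30.0
```

Emit:
{"api": "apply_moves", "payload": {
  "moves": [
    [[0,0,0.001],0],
    [[0,0,0],0],
    [[0,0,0],0]
  ]
}}

```text
time_s: 22.17
tcp_pos: [0.4459, -0.1682, 0.096]
ee_rot: [[-0.998, 0.064, 0.001], [0.064, 0.998, -0.0], [-0.001, -0.0, -1.0]]
wrist_force: [-1.0, 0.4, 2.5]
gripper_width: 0.135
gripper_force: 30.0
```

Emit:
{"api": "apply_moves", "payload": {
  "moves": [
    [[0,0,0],-7],
    [[0,0,0],-7],
    [[0,0,0],-7],
    [[0,0,0],-7],
    [[0,0,0],0]
  ]
}}

```text
time_s: 22.58
tcp_pos: [0.4462, -0.1683, 0.096]
ee_rot: [[-0.91, -0.414, 0.001], [-0.414, 0.91, -0.0], [-0.001, -0.001, -1.0]]
wrist_force: [0.1, -0.3, 1.3]
gripper_width: 0.14
gripper_force: 30.0
```

Emit:
{"api": "apply_moves", "payload": {
  "moves": [
    [[0,0,0],-7],
    [[0,0,0],-7],
    [[0,0,0],-7],
    [[0,0,0],-7],
    [[0,0,0],0]
  ]
}}

```text
time_s: 23.0
tcp_pos: [0.4461, -0.1682, 0.0959]
ee_rot: [[-0.612, -0.791, 0.001], [-0.791, 0.612, -0.0], [-0.001, -0.001, -1.0]]
wrist_force: [0.4, 0.8, 1.9]
gripper_width: 0.132
gripper_force: 30.0
```

Emit:
{"api": "apply_moves", "payload": {
  "moves": [
    [[0,0,0],-5],
    [[0,0,0.001],-5],
    [[0,0,0.001],-4],
    [[0,0,0],0]
  ]
}}

```text
time_s: 23.33
tcp_pos: [0.4451, -0.168, 0.0932]
ee_rot: [[-0.406, -0.914, -0.001], [-0.914, 0.406, 0.0], [-0.0, 0.001, -1.0]]
wrist_force: [-1.0, -0.1, -2.2]
gripper_width: 0.134
gripper_force: 30.0
```

Emit:
{"api": "apply_moves", "payload": {
  "moves": [
    [[0,0,0.003],0],
    [[0,0,0.003],0],
    [[0,0,0],0],
    [[0,0,0],0]
  ]
}}

```text
time_s: 23.67
tcp_pos: [0.4451, -0.1681, 0.0871]
ee_rot: [[-0.403, -0.915, -0.001], [-0.915, 0.403, 0.0], [0.0, 0.001, -1.0]]
wrist_force: [0.5, -0.1, -2.2]
gripper_width: 0.138
gripper_force: 30.0
```

Emit:
{"api": "apply_moves", "payload": {
  "moves": [
    [[0,0,0.002],0],
    [[0,0,0],0],
    [[0,0,0],0]
  ]
}}

```text
time_s: 23.92
tcp_pos: [0.4458, -0.1682, 0.0857]
ee_rot: [[-0.402, -0.916, 0.0], [-0.916, 0.402, -0.0], [-0.0, -0.0, -1.0]]
wrist_force: [0.8, 0.1, -0.3]
gripper_width: 0.133
gripper_force: 30.0
```

Emit:
{"api": "apply_moves", "payload": {
  "moves": [
    [[0,0,0.001],0],
    [[0,0,0.0003],5],
    [[0,0,0.0003],7],
    [[0,0,0.0003],7],
    [[0,0,0],0]
  ]
}}

```text
time_s: 24.33
tcp_pos: [0.4462, -0.1683, 0.0843]
ee_rot: [[-0.679, -0.734, 0.001], [-0.734, 0.679, -0.0], [-0.001, -0.001, -1.0]]
wrist_force: [0.4, 0.5, 1.9]
gripper_width: 0.132
gripper_force: 30.0
```

```bash
python3 -c "
from h import *
s=r.sense();print(s['moment'],s['wrist_force'],s['tcp_pos'])"
```

```text
[ 0.11774738 -0.08254264 -0.04645112] [0.36176588 0.47092719 1.92981586] [ 0.44618459 -0.16829551  0.08425172]
```

Emit:
{"api": "apply_moves", "payload": {
  "moves": [
    [[0,0,0.0002],7],
    [[0,0,0.0002],7],
    [[0,0,0.0002],7],
    [[0,0,0.0002],7],
    [[0,0,0],0]
  ]
}}

```text
time_s: 24.75
tcp_pos: [0.4462, -0.1683, 0.0835]
ee_rot: [[-0.943, -0.332, 0.002], [-0.332, 0.943, -0.0], [-0.001, -0.001, -1.0]]
wrist_force: [0.0, -0.7, 3.0]
gripper_width: 0.133
gripper_force: 30.0
```

Emit:
{"api": "apply_moves", "payload": {
  "moves": [
    [[0,0,0.0002],7],
    [[0,0,0.0002],7],
    [[0,0,0.0002],7],
    [[0,0,0],0]
  ]
}}

```text
time_s: 25.08
tcp_pos: [0.4461, -0.1682, 0.0828]
ee_rot: [[-1.0, 0.026, 0.001], [0.026, 1.0, -0.0], [-0.001, -0.0, -1.0]]
wrist_force: [-1.0, 0.6, 3.2]
gripper_width: 0.136
gripper_force: 30.0
```

```bash
python3 -c "
from h import *
s=r.sense();R=s['ee_rot'];print(s['moment'],s['wrist_force'],s['tcp_pos'],np.degrees(np.arctan2(R[1,0],R[0,0])))"
```

```text
[ 0.01948975 -0.11905732 -0.04972704] [-0.99834289  0.56844773  3.21777716] [ 0.44612251 -0.1682449   0.08278741] 178.4953116806145
```

Emit:
{"api": "apply_moves", "payload": {
  "moves": [
    [[0,0,0.0002],4],
    [[0,0,0.0002],4],
    [[0,0,0],3],
    [[0,0,0],0]
  ]
}}

```text
time_s: 25.42
tcp_pos: [0.446, -0.1682, 0.0821]
ee_rot: [[-0.977, 0.214, 0.001], [0.214, 0.977, -0.0], [-0.001, -0.0, -1.0]]
wrist_force: [0.1, 0.3, 2.8]
gripper_width: 0.135
gripper_force: 30.0
```

```bash
python3 -c "
from h import *
s=r.sense();R=s['ee_rot'];print(s['moment'],s['wrist_force'],s['tcp_pos'],np.degrees(np.arctan2(R[1,0],R[0,0])))"
```

```text
[-0.17184976 -0.22404254  0.00440856] [0.05345843 0.31048837 2.78100257] [ 0.44602955 -0.1682214   0.08214258] 167.64488328400844
```

Emit:
{"api": "apply_moves", "payload": {
  "moves": [
    [[0,0,0],3],
    [[0,0,0],2],
    [[0,0,0],0]
  ]
}}

```text
time_s: 25.67
tcp_pos: [0.446, -0.1682, 0.0821]
ee_rot: [[-0.954, 0.298, 0.001], [0.298, 0.954, -0.0], [-0.001, -0.0, -1.0]]
wrist_force: [0.7, -0.5, 2.4]
gripper_width: 0.136
gripper_force: 30.0
```

```bash
python3 -c "
from h import *
s=r.sense();R=s['ee_rot'];print(s['moment'],s['wrist_force'],s['tcp_pos'],np.degrees(np.arctan2(R[1,0],R[0,0])))"
```

```text
[-0.15916576 -0.29352223  0.12433141] [ 0.68200851 -0.48907594  2.36388984] [ 0.44596384 -0.16819814  0.08209159] 162.64144715829707
```

Emit:
{"api": "apply_moves", "payload": {
  "moves": [
    [[0,0,0],2],
    [[0,0,0],2],
    [[0,0,0],0]
  ]
}}

```text
time_s: 25.92
tcp_pos: [0.446, -0.1682, 0.0821]
ee_rot: [[-0.931, 0.364, 0.001], [0.364, 0.931, -0.001], [-0.001, -0.0, -1.0]]
wrist_force: [-0.8, -1.0, 1.5]
gripper_width: 0.134
gripper_force: 30.2
```

```bash
python3 -c "
from h import *
s=r.sense();R=s['ee_rot'];print(s['moment'],s['wrist_force'],s['tcp_pos'],np.degrees(np.arctan2(R[1,0],R[0,0])))"
```

```text
[-0.13232719 -0.30152684  0.45820083] [-0.84068316 -0.98086189  1.53353443] [ 0.44595586 -0.16823462  0.0820826 ] 158.66409490569757
```

Emit:
{"api": "apply_moves", "payload": {
  "hand": 0.04,
  "moves": [
    [[0,0,0],0],
    [[0,0,0],0],
    [[0,0,0],0],
    [[0,0,0],0],
    [[0,0,0],0]
  ]
}}

```text
time_s: 26.33
tcp_pos: [0.4452, -0.1681, 0.0816]
ee_rot: [[-0.929, 0.369, -0.001], [0.369, 0.929, 0.0], [0.001, -0.0, -1.0]]
wrist_force: [-0.4, 0.5, 0.3]
gripper_width: 0.412
gripper_force: 0.0
```

Emit:
{"api": "apply_moves", "payload": {
  "moves": [
    [[0,0,-0.02],0],
    [[0,0,-0.04],0],
    [[0,0,-0.04],0],
    [[0,0,-0.03],0],
    [[0,0,0],0]
  ]
}}

```text
time_s: 26.75
tcp_pos: [0.4494, -0.1689, 0.2187]
ee_rot: [[-0.93, 0.368, 0.014], [0.368, 0.93, -0.003], [-0.014, 0.003, -1.0]]
wrist_force: [0.4, -0.6, -0.1]
gripper_width: 0.459
gripper_force: 0.0
```

Emit:
{"api": "apply_moves", "payload": {
  "moves": [
    [[0,-0.04,0],0],
    [[0,-0.04,0],0],
    [[0,-0.04,0],0],
    [[0,-0.04,0],0],
    [[0,0,0],0]
  ]
}}

```text
time_s: 27.17
tcp_pos: [0.3839, -0.3211, 0.2112]
ee_rot: [[-0.927, 0.375, -0.001], [0.375, 0.927, -0.0], [0.001, -0.001, -1.0]]
wrist_force: [0.2, -0.2, 0.3]
gripper_width: 0.465
gripper_force: 0.0
```

```bash
python3 - <<'E'
from m import *
s=r.sense();print(s["tcp_pos"],s["time_s"]);out=[]
R,t=pose([.446,-.1684,.049,np.radians(86.4-12),0])
for n in("scene","top"):
    P=imaging.capture(n);w=80;c=proj(P,[.44,-.169,.06])[0].astype(int);x0,y0=c-w//2
    a=cv2.resize(P["frame"][y0:y0+w,x0:x0+w],(400,400),interpolation=cv2.INTER_CUBIC)
    for V in nut: cv2.polylines(a,[cv2.convexHull(((proj(P,V@R.T+t)-[x0,y0]+.5)*5).astype(np.float32)).astype(int)],True,(0,255,0),1)
    out.append(a)
cv2.imwrite("pics/g6.png",np.hstack(out))
E
```

```text
[ 0.3839 -0.3211  0.2112] 27.1667
```

View pics/g6.png

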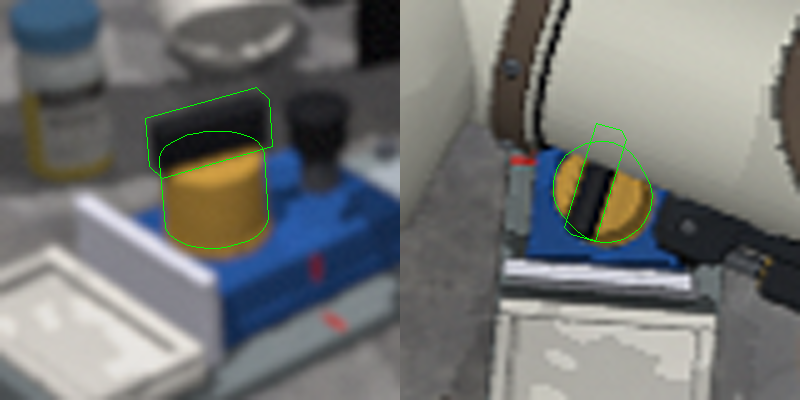

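The nut sits down on the stud at scene crop (215,205), matching the predicted tight outline, and the bar stands just past the rail line at top crop (595,195). The red marks meet, the knob is down, and the dish is undisturbed.

```bash
python3 -c "
from station import r
print(r.finish_job())"
```

```text
the job is handed in; nothing more can be done
None
```

The job is done and handed in at about 27 s: the stop is pinned at its other hole and the nut is tight on the stud (bar about 14° past the rail). The dish is still in place, and the nut was stood upright on the table once on the way to square the grip.

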